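# Load the wire reel onto the coil winder

## Task

Lift the wire reel with the square grip straight up off its storage post, lower it over the pin of the coil winder, and turn it until its slots mesh with the winder's splines. Then push it fully home against the sprung seat ring, and finish while still holding it pressed right down: do not let go. Leave the other reel and everything else on the bench where it is.

Things in the scene. Friction and masses are not known exactly. Their poses are not given: they have to be found in the camera images.
- reel: The reel to load: white plastic bobbin wound with copper wire, 84 mm tall, about 0.25 kg, 14 mm bore right through. Origin: centre of its underside; z up its axis. From below: foot flange 64 mm across (0-16 mm), winding 55 mm across (16-44 mm), upper flange 64 mm across (44-48 mm), square grip boss (48-84 mm). Starts upright on post_a, its underside 12 mm above the bench, any yaw.
- reel_boss (a point): Centre of the top of the reel's SQUARE grip boss: 28 x 28 mm, 36 mm high, flats facing the reel's +-x and +-y; 84 mm above the reel's origin. Axes as the reel's.
- reel_slots (a point): Centre of the cross of four slots in the reel's underside (same point as the reel's origin): slots along the reel's +-x and +-y, square to the boss's flats, 10 mm wide, reaching 20 mm from the axis, 16 mm deep. Every quarter turn fits alike.
- plain_reel: The other reel, on post_b: same size and materials but with a ROUND boss (30 mm across) and no slots. Leave it. Origin: centre of its underside.
- post_a: Fixed storage post under the reel: dark disc base 90 mm across and 12 mm high, with an upright steel pin 10 mm thick whose tip is 106 mm above the bench; it sticks out 10 mm above the reel's boss. Origin: centre of the base's underside, on the bench.
- post_b: Identical storage post under the plain reel (the two posts may be swapped). Origin: centre of the base's underside.
- winder: The coil winder: fixed grey housing 160 x 130 mm, top 50 mm above the bench; the drive shaft stands in its middle. Origin: centre of its underside, on the bench.
- drive: Upright splined steel shaft in the middle of the winder. Origin: on its axis, 60 mm above the bench, in the plane where the reel's underside lies when fully home; z up. Four splines form a cross along its +-x and +-y: 7 mm thick (5 mm in the top 2 mm), reaching 18 mm from the axis, tops 13 mm above the origin. Starts at any yaw; turns only stiffly (0.25 N m).
- drive_pin (a point): Tip of the drive shaft's round centre pin, 10 mm thick with a conical end: 45 mm above the drive's origin, on its axis. The reel's bore goes over it.
- seat (a joint): Travel (m) of the sprung black seat ring round the splines, 68 mm outside, 42 mm inside diameter: 0 = up (its top 8 mm above the drive's origin, 5 mm below the spline tops), 0.008 = right down, level with the drive's origin: reel fully home. The spring pushes up with 4.5 N at 0 and 10 N at 0.008, so it lifts a reel that is let go.
- tape: Loose roll of black tape, 54 mm across, 19 mm high; bystander. Origin: centre of its underside.
- screwdriver: Loose screwdriver lying on the bench, red handle; bystander. Origin: under it.
- spray: Loose spray can, 52 mm across, 190 mm high; bystander. Origin: centre of its underside.
- pot: Loose empty red pot, 64 mm across, 60 mm high; bystander. Origin: centre of its underside.
- ferrite: Loose dark ferrite rod, 12 mm thick, about 60 mm long, lying near the robot; bystander. Origin: under it.
- meter: Loose blue multimeter lying flat, 150 x 80 x 35 mm; bystander. Origin: centre of its underside.
Not all that is in view belongs to the job. Leave any purple look-alike of the reel alone.

How it is judged:
On the way, in this order (a step that is already met when the one before it is completed fails the run):
1. the reel is lifted upright up along its post, clear of the tip (z of reel in the frame of post_a above 0.104 m and horizontal distance between reel and post_a below 0.03 m and angle between reel's own z axis and vertical below 0.3 rad).
2. the reel is on the winder's pin with its slots over the splines (z of reel in the frame of drive between -0.004 and 0.0095 m and horizontal distance between reel and drive below 0.004 m and angle between reel's own z axis and vertical below 0.1 rad).
At the end, for the whole second after the job is handed in: The reel is upright (0.06 rad), centred (3.5 mm) and at rest on the drive shaft, slots meshed, its underside within 2 mm of the home plane, the seat ring pressed down at least 6.5 of its 8 mm, and the fingers still press on the reel (over 3 N) through the last second (value of joint seat above 0.0065 m and z of reel in the frame of drive between -0.003 and 0.002 m and horizontal distance between reel and drive below 0.0035 m and angle between reel's own z axis and vertical below 0.06 rad and linear speed of reel below 0.02 m/s and contact force between the fingers and reel above 3 N); the arm keeps its last pose, push and grip.
It fails at once if the plain reel is moved more than 20 mm (distance of plain_reel from where it was at the start of the episode above 0.02 m).
It fails at once if a bystander is moved more than 30 mm (distance of any of tape, screwdriver, spray, pot, ferrite, meter from where it was at the start of the episode above 0.03 m).
It also fails if it takes over 45 s, if anything falls off the work surface, if the arm or the gripper's body presses on something with over 40 N, if the wrist force passes 120 N, or if a joint passes its speed limit or range.

## Robot

A 7-joint arm with a two-finger parallel gripper is mounted at the origin on the work surface. World frame = base frame: x ahead of the robot, y to its left, z up, the work surface at z = 0. Lengths are in m, angles in rad, forces in N, time in s.
With the tool pointing down it reaches from about 0.425 to 0.925 m from the base axis. Payload 6.8 kg.
Tool frame: the origin (TCP) lies at the very end of the fingers, on their centre line; the grasp point (between the pads) lies 19 mm behind it; z points along the fingers, x is the direction in which the jaws open and shut, and the axes are right-handed (so a half turn about z gives the same grasp; the last joint's range is limited). The gripper opens to 85 mm and grips with 20 to 120 N. Pads are 22 mm wide; open, the fingers measure 114 mm over their backs; the gripper's body (76 mm by 85 mm) begins 54 mm behind the grasp point. The pads swing forward as they close: fully open they stand 13 mm farther back than shut.
Start: joints at [1.02, 0.477, 0.022, 1.555, -0.011, 1.109, -0.083], TCP at [0.289, -0.61, 0.231] pointing down, gripper open.
Joint ranges: [-2.96, 2.96], [-0.34, 2.1], [-1.41, 1.46], [0.24, 2.44], [-1.37, 4.51], [0.17, 1.92], [-2.96, 2.96]. Speed limits (rad/s): [2.39, 2.39, 3.14, 3.14, 3.14, 3.14, 3.14].

## Interface

Orientations are given as a unit quaternion [w, x, y, z].
In Python, from station import get_obs, read_camera, calibration, hand_in, recognise, outline_of, place_of gives the robot as it stands.
- The arm moves only by the tool move_arm, never from a script. Its argument "steps" is a list of rows, each an object with "fingers": the finger opening in mm, from 0 to 85.4; "translation": the shift along the world's x, y, z in mm, a list of three; "turn": the turn about the world's z in rad. In form: [{"fingers": fingers, "translation": [dx, dy, dz], "turn": turn}, ...]. A call has 1 to 10 rows; each row shifts and turns the commanded pose from where the row before left it; what a row does not reach is not made up. A row lasts 1/8 s, in which the tool goes at most 62.5 mm and 10.7 degrees, less where a joint would pass 70% of its speed; a pose out of reach is approached as far as the arm can. A call with a gripper value outside its range is refused whole. The fingers move at their own pace and stop on an object; "newtons" is the grip in N (left out, the last holds). Time passes only in rows, so rows that do not move let the fingers close. It gives the time, the measured TCP pose, the force and the opening at its end, in the units of the state.
- get_obs(): the state, without advancing time (a new reading comes with each control period).
- read_camera(name): name is "scene" or "top" or "wrist"; returns the picture (384x512x3 uint8, blue, green, red); there is no depth.
- calibration(name): a dict with "camera_matrix" (3x3 intrinsics, pixels), "rvec" (rotation vector, rad) and "tvec" (3), from world to camera coordinates, as OpenCV has them. Camera axes: x right, y down, z forward; pixel columns grow to the right and rows downward; lengths in m; the calibration is good to about 2 mm. A picture is of the moment at which its call begins: read the wrist's pose just before it. calibration takes no time and is no camera call; for the wrist camera it gives the pose at the moment of the call.
- hand_in(): hands the job in, once; it reports no verdict.
Trained networks look in the newest picture that a camera, given by its name, has taken for a name from the list of things; names that differ only in an ending like _2 or _b are one class to them, and where a whole thing is asked for, a point or a joint stands for the part that bears it (a point fixed in the world has none). Each returns a list of dicts, best first, with "conf" (0 to 1); they miss things now and then, are a little off and sometimes report something else, mostly with a low value. They report only what shows in the picture. A call takes as long as a camera call. They do not tell look-alikes from the thing itself.
- recognise(camera, name): "xy" ([column, row] in pixels, amid what is visible of it).
- outline_of(camera, name): "mask" (384x512 bool, what is visible of it) and "xy" ([column, row] in pixels, amid what is visible of it).
- place_of(camera, name): "xy" ([column, row] in pixels: a listed point, or the origin of a listed thing).
The state is a dict: "t": time; "q": joint angles; "joint_vel": joint speeds; "joint_torque": joint torques, N m; "eef_pos": TCP position; "tool_rot": TCP orientation; "contact_force": force on the tool from outside, world axes, zero at the start; "torque": the same for the moment, N m; "gripper_width": opening from 0.0 (shut) to 1.0 (fully open).
Only numpy, scipy, OpenCV 4.12 (cv2) and the standard library are available. Lean on these libraries where they do the work, as an engineer would, in place of code of your own. Each camera call takes 0.05 s, during which the arm holds its last target.

## Working session

There is one attempt and no reset: what is moved stays moved. The work goes in short steps, Python scripts to look and compute and a tool call to move; the robot and the scene stay as the last step left them, time stands still between calls to the robot, and variables do not carry over. Pictures are saved under pics/ and viewed, and the job is handed in when it is done.

Besides the shell and the picture viewer there is one more tool, called after ">>>" by a JSON object that holds its "name" and its "arguments". move_arm: Moves the arm, as the interface text tells. Its arguments: {"type":"object","properties":{"steps":{"type":"array"},"newtons":{"type":"number"}},"required":["steps"]}

```bash
ls; mkdir -p pics; python3 - <<'E'
from station import *
import cv2
print(get_obs())
for c in ["scene","top","wrist"]:
    im=read_camera(c); cv2.imwrite(f"pics/{c}0.png",im)
    k=calibration(c); print(c,k)
E
```

```text
pics
{'t': 0.0, 'q': array([ 1.01992095,  0.47780254,  0.02237165,  1.55646565, -0.01151506,
        1.10927002, -0.08308691]), 'joint_vel': array([-0.00149303,  0.00038247,  0.00141967, -0.00034898, -0.00197753,
       -0.0002812 ,  0.00066632]), 'joint_torque': array([-8.39477943e-04, -5.96447468e+01,  1.60735600e+00, -2.81189042e+01,
        1.23822302e-02,  9.37973469e-03,  1.31543768e-06]), 'eef_pos': array([ 0.28892257, -0.60938669,  0.23031869]), 'tool_rot': array([-4.26661988e-04,  8.45117505e-01, -5.34579813e-01, -8.02073533e-04]), 'contact_force': array([-0.61568065, -0.12285865, -0.08641764]), 'torque': array([-0.06215055,  0.04988276,  0.03412056]), 'gripper_width': 0.998802656829395}
scene {'camera_matrix': array([[437.32224119,   0.        , 257.92639751],
       [  0.        , 437.32224119, 186.55050248],
       [  0.        ,   0.        ,   1.        ]]), 'rvec': array([ 1.44211723,  1.85890939, -0.97132789]), 'tvec': array([ 0.15672239, -0.21700322,  1.64346884])}
top {'camera_matrix': array([[425.7483295 ,   0.        , 256.94171194],
       [  0.        , 425.7483295 , 190.96338286],
       [  0.        ,   0.        ,   1.        ]]), 'rvec': array([ 2.16147655, -2.22757609,  0.09432568]), 'tvec': array([-0.01490167,  0.54095087,  1.13215343])}
wrist {'camera_matrix': array([[334.04728939,   0.        , 261.20433997],
       [  0.        , 334.04728939, 196.33420383],
       [  0.        ,   0.        ,   1.        ]]), 'rvec': array([-2.41148351,  1.52413414,  0.2566647 ]), 'tvec': array([-0.67390488, -0.04335285,  0.38180332])}
```

View pics/scene0.png

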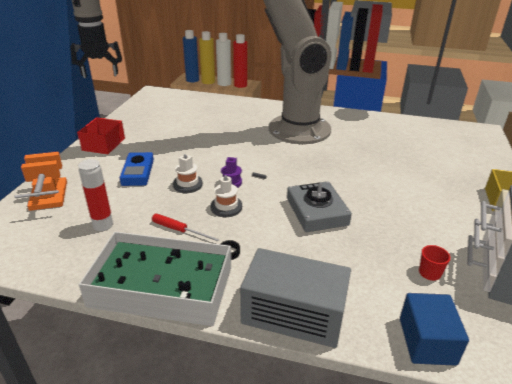

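View pics/top0.png

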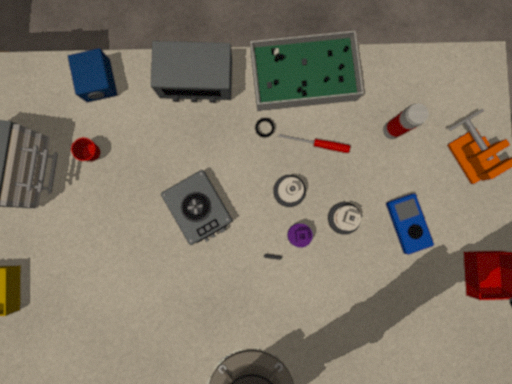

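View pics/wrist0.png

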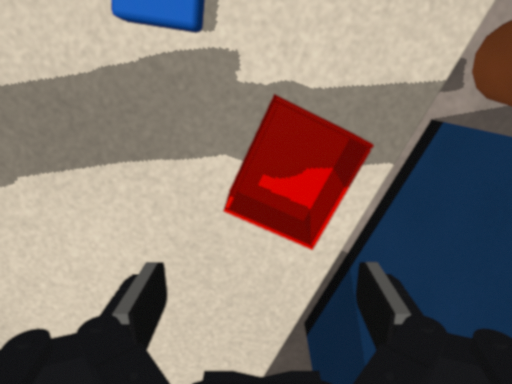

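The scene has two white reels, at top pixels (291,188) and (346,217), and a purple look-alike at (300,235). The winder is at (197,207). In the scene view the reels are at (226,195) and (187,172). I'll crop in close to see which boss is square.

```bash
cat > h.py <<'E'
import numpy as np, cv2
from station import *
def cam(c):
    k=calibration(c); R=cv2.Rodrigues(k["rvec"])[0]; return k["camera_matrix"],R,np.array(k["tvec"]).ravel()
def ray(c,uv,z,k=None):
    K,R,t=k or cam(c)
    d=R.T@np.linalg.solve(K,[uv[0],uv[1],1]); o=-R.T@t
    return o+d*(z-o[2])/d[2]
def proj(c,P,k=None):
    K,R,t=k or cam(c)
    p=(R@np.atleast_2d(P).T).T+t; p=p@K.T; return p[:,:2]/p[:,2:]
E
python3 - <<'E'
from h import *
t=read_camera("top"); s=read_camera("scene")
a=cv2.resize(t[160:260,255:385],None,fx=6,fy=6,interpolation=cv2.INTER_CUBIC)
b=cv2.resize(s[140:230,150:270],None,fx=6,fy=6,interpolation=cv2.INTER_CUBIC)
cv2.imwrite("pics/ct.png",a);cv2.imwrite("pics/cs.png",b)
for c in ["top","scene"]:
  for n,z in [("reel",.012),("reel_boss",.096),("plain_reel",.012),("post_a",0),("winder",0),("drive",.06),("drive_pin",.105)]:
    for d in place_of(c,n)[:4]: print(c,n,round(d["conf"],2),np.round(d["xy"],1),np.round(ray(c,d["xy"],z),4))
E
```

```text
top reel 0.8 [298.4 237.3] [ 0.4119 -0.1395  0.012 ]
top reel 0.79 [343.4 217. ] [ 0.4629 -0.2639  0.012 ]
top reel_boss 0.66 [353.8 219.5] [ 0.4557 -0.2715  0.096 ]
top plain_reel 0.87 [290.4 191.5] [ 0.5366 -0.1223  0.012 ]
top post_a 0.86 [292.4 189.5] [ 0.5427 -0.1292  0.    ]
top post_a 0.59 [261.4 127.5] [ 0.7177 -0.0493  0.    ]
top post_a 0.52 [341.9 218.2] [ 0.4598 -0.2623  0.    ]
top winder 0.59 [196.5 207. ] [0.5025 0.135  0.    ]
top winder 0.58 [ 88.5 148.9] [0.6711 0.4277 0.    ]
top winder 0.52 [268.6 257.7] [ 0.3588 -0.0576  0.    ]
top drive 0.57 [193.9 208.3] [0.4972 0.1343 0.06  ]
top drive_pin 0.7 [192.6 204.1] [0.5063 0.1315 0.105 ]
scene reel 0.9 [233.2 182.9] [ 0.434  -0.1304  0.012 ]
scene reel 0.88 [184.5 180.2] [ 0.4585 -0.2763  0.012 ]
scene reel_boss 0.91 [186.9 157.9] [ 0.4646 -0.2594  0.096 ]
scene reel_boss 0.67 [231.2 157.6] [ 0.429  -0.1365  0.096 ]
scene plain_reel 0.64 [230.1 198.1] [ 0.5113 -0.1166  0.012 ]
scene post_a 0.7 [225.  204.9] [ 0.5307 -0.126   0.    ]
scene post_a 0.48 [188.8 186. ] [ 0.468  -0.2597  0.    ]
scene winder 0.69 [324.1 179.7] [0.3257 0.1308 0.    ]
scene winder 0.68 [316.9 211.8] [0.4949 0.1308 0.    ]
scene winder 0.44 [101.8 222.7] [ 0.6922 -0.4187  0.    ]
scene drive 0.46 [317.3 196.8] [0.5081 0.1282 0.06  ]
scene drive_pin 0.63 [321.4 182.7] [0.5055 0.1346 0.105 ]
scene drive_pin 0.33 [225.8 204.3] [ 0.6623 -0.0795  0.105 ]
```

View pics/ct.png

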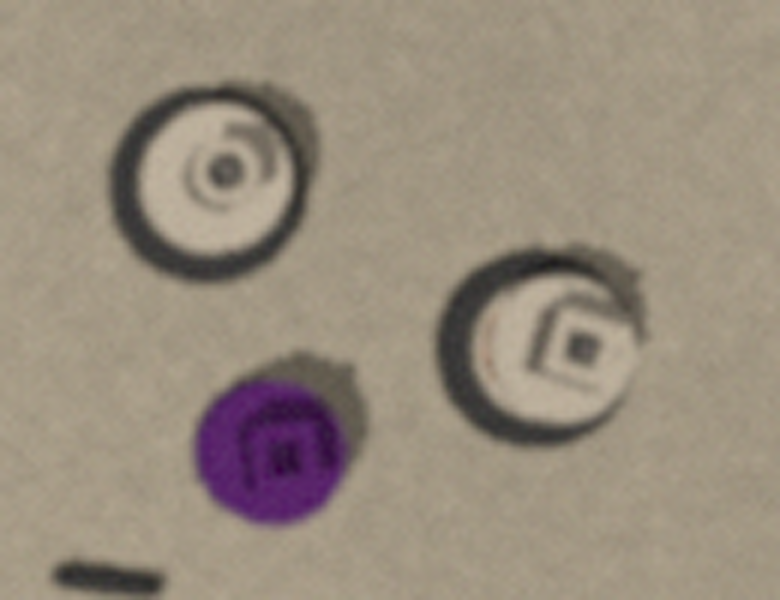

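View pics/cs.png

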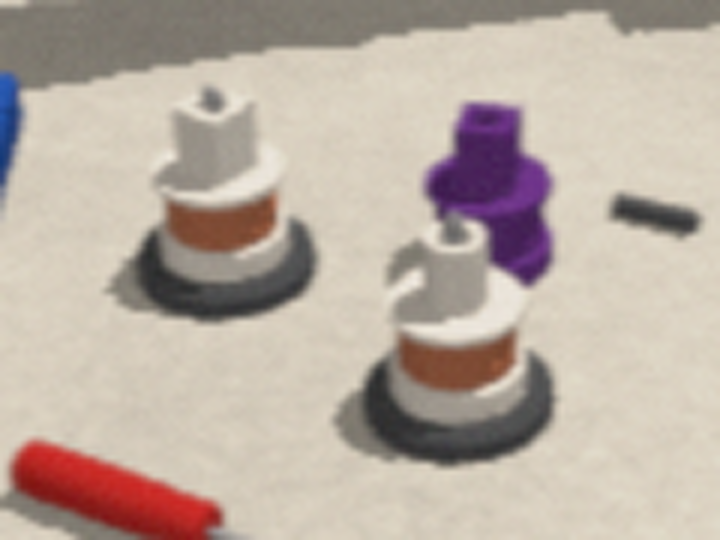

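The boss is square at top (351,217) / scene (186,158), so that is the reel to load. The reel at (291,188) has a round boss, and the one at (300,235) is the purple decoy. Next I'll work out the wrist camera geometry and refine the yaw.

```bash
python3 - <<'E'
from h import *
from scipy.spatial.transform import Rotation as Ro
o=get_obs(); K,R,t=cam("wrist")
T=Ro.from_quat(np.roll(o["tool_rot"],-1)).as_matrix()
print("cam in tool",T.T@(-R.T@t-o["eef_pos"]),"axis in tool",T.T@R.T[:,2], "right",T.T@R.T[:,0])
print("tool x ang",np.degrees(np.arctan2(T[1,0],T[0,0])))
# TCP in image
print(proj("wrist",[o["eef_pos"]]))
E
```

```text
cam in tool [-7.35153188e-06 -8.29399051e-02 -1.43155613e-01] axis in tool [-7.64221576e-04  3.23916941e-01  9.46085213e-01] right [ 9.99999514e-01 -3.41890268e-04  9.24827110e-04]
tool x ang -64.63195891929279
[[261.43359826 262.39688685]]
```

>>> {"name": "move_arm", "arguments": {"steps": [{"fingers": 85, "translation": [22, 43, -6], "turn": 0.1}, {"fingers": 85, "translation": [22, 43, -6], "turn": 0.1}, {"fingers": 85, "translation": [22, 43, -6], "turn": 0.1}, {"fingers": 85, "translation": [22, 43, -6], "turn": 0.1}, {"fingers": 85, "translation": [22, 43, -6], "turn": 0.1}, {"fingers": 85, "translation": [22, 43, -6], "turn": 0.1}, {"fingers": 85, "translation": [22, 43, -6], "turn": 0.1}, {"fingers": 85, "translation": [20, 43, -6], "turn": 0.1}, {"fingers": 85, "translation": [0, 0, 0], "turn": 0}, {"fingers": 85, "translation": [0, 0, 0], "turn": 0}]}}

```text
t: 2.2
eef_pos: [0.463, -0.2666, 0.1834]
tool_rot: [0.0, 0.987, -0.164, 0.0]
contact_force: [-0.2, -0.7, 1.1]
gripper_width: 0.998
```

```bash
python3 - <<'E'
from h import *
o=get_obs(); k=cam("wrist"); w=read_camera("wrist"); cv2.imwrite("pics/w1.png",w)
print(o["t"],o["eef_pos"],o["tool_rot"])
for n,z in [("reel_boss",.096),("reel",.012)]:
  for d in place_of("wrist",n): print(n,d["conf"],d["xy"],ray("wrist",d["xy"],z,k))
E
```

```text
2.2 [ 0.46301887 -0.26661031  0.1834336 ] [ 3.05275944e-04  9.86505213e-01 -1.63729566e-01  2.10230962e-05]
reel_boss 0.79 [257.3, 205.5] [ 0.45888762 -0.26819317  0.096     ]
reel_boss 0.76 [133.4, 48.4] [ 0.41922473 -0.14249632  0.096     ]
reel 0.87 [172.3, 57.1] [ 0.42261517 -0.14323705  0.012     ]
reel 0.78 [255.5, 173.0] [ 0.45704663 -0.26506756  0.012     ]
```

View pics/w1.png

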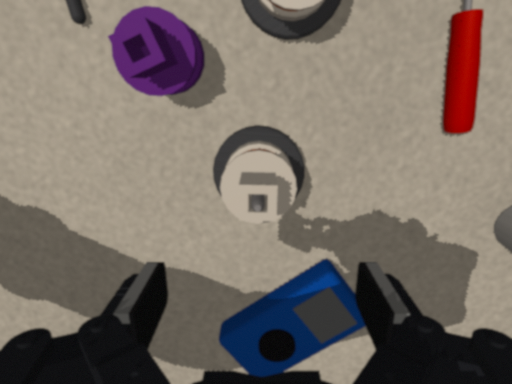

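The reel's boss top is at about wrist pixel (258,205), with the pin hole visible, and it looks nearly square to the picture. I'll zoom in to measure the yaw and the pin tip.

```bash
python3 - <<'E'
from h import *
w=cv2.imread("pics/w1.png"); c=w[120:230,205:315]
g=cv2.createCLAHE(3,(2,2)).apply(cv2.cvtColor(c,cv2.COLOR_BGR2GRAY))
a=cv2.resize(c,None,fx=5,fy=5,interpolation=cv2.INTER_CUBIC)
cv2.imwrite("pics/w1c.png",a)
k=cam("wrist")
# overlay model boss for yaw candidates
P=ray("wrist",(258,204),.106,k);print("pin tip",P)
E
```

```text
pin tip [ 0.46064976 -0.2646695   0.106     ]
```

View pics/w1c.png

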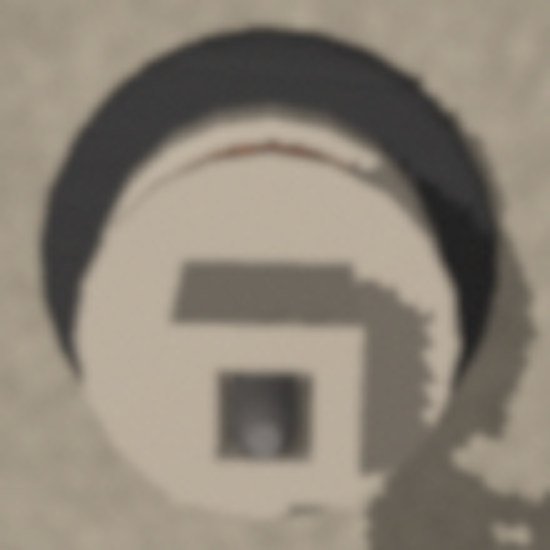

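```bash
python3 - <<'E'
from h import *
o=get_obs();k=cam("wrist")
for n,uv,z in [("boss",(258,203.5),.096),("pin",(257.8,206.5),.106)]: print(n,ray("wrist",uv,z,k))
a=[ray("wrist",(205+x/5,120+y/5),.096,k) for x,y in [(172,323),(360,323),(360,472)]]
v=a[1]-a[0];u=a[2]-a[1];print(np.linalg.norm(v),np.degrees(np.arctan2(v[1],v[0])),np.degrees(np.arctan2(u[1],u[0])))
# base disc outer circle fit: left x=42,right x=495,top y=28
b=[ray("wrist",(205+x/5,120+y/5),.012,k)[:2] for x,y in [(42,250),(495,240),(270,28),(85,110),(455,110)]]
A=np.array([[2*p[0],2*p[1],1] for p in b]);s=np.linalg.lstsq(A,[p@p for p in b],rcond=None)[0]
print("disc",s[:2],np.sqrt(s[2]+s[:2]@s[:2]));print(o["eef_pos"],proj("wrist",[o["eef_pos"]]))
E
```

```text
boss [ 0.45947809 -0.26774409  0.096     ]
pin [ 0.45990136 -0.26639785  0.106     ]
0.02709767592858958 -18.925796218899986 -108.0648846677335
disc [ 0.46039269 -0.26503355] 0.04414893989186505
[ 0.46261037 -0.26743315  0.18340884] [[262.0828919  262.85520184]]
```

>>> {"name": "move_arm", "arguments": {"steps": [{"fingers": 85, "translation": [-2.5, 1, -30], "turn": 0}, {"fingers": 85, "translation": [0, 0, -35], "turn": 0}, {"fingers": 85, "translation": [0, 0, -30], "turn": 0}, {"fingers": 85, "translation": [0, 0, -15], "turn": 0}, {"fingers": 85, "translation": [0, 0, -6], "turn": 0}, {"fingers": 85, "translation": [0, 0, 0], "turn": 0}, {"fingers": 85, "translation": [0, 0, 0], "turn": 0}]}}

```text
t: 3.22
eef_pos: [0.4614, -0.2653, 0.0683]
tool_rot: [0.0, 0.987, -0.163, 0.001]
contact_force: [0.0, 1.2, 0.5]
gripper_width: 0.993
```

```bash
python3 - <<'E'
from h import *
o=get_obs(); w=read_camera("wrist"); cv2.imwrite("pics/w2.png",w); print(o["eef_pos"],o["contact_force"])
cv2.imwrite("pics/s2.png",cv2.resize(read_camera("scene")[80:240,120:300],None,fx=4,fy=3.6))
E
```

```text
[ 0.46141865 -0.26532156  0.06828463] [0.01981877 1.24599221 0.4756973 ]
```

View pics/w2.png

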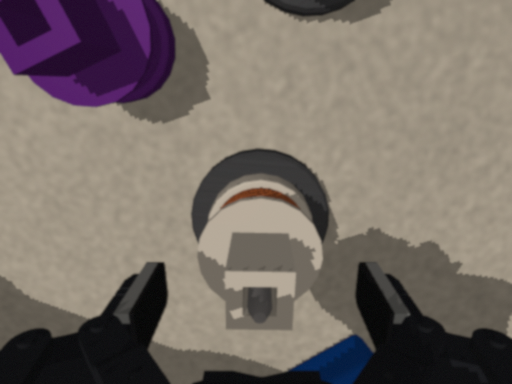

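View pics/s2.png

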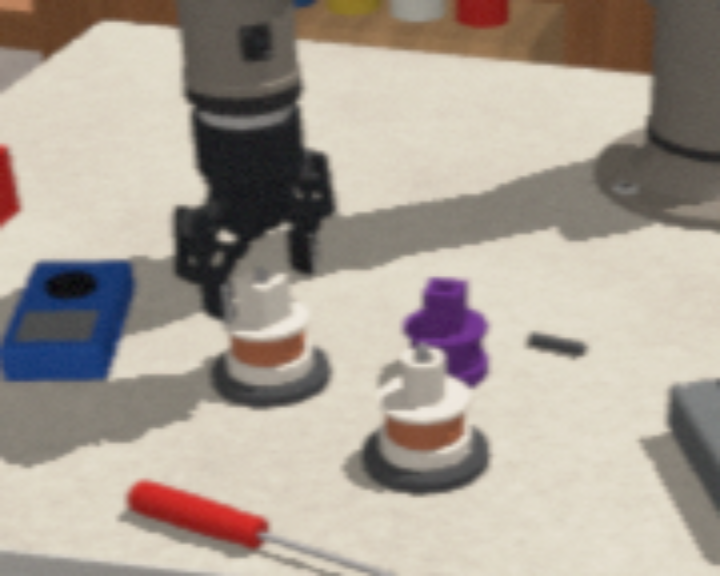

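>>> {"name": "move_arm", "arguments": {"newtons": 70, "steps": [{"fingers": 60, "translation": [-0.7, -1.5, -1.5], "turn": 0}, {"fingers": 40, "translation": [0, 0, 0], "turn": 0}, {"fingers": 34, "translation": [0, 0, 0], "turn": 0}, {"fingers": 20, "translation": [0, 0, 0], "turn": 0}, {"fingers": 20, "translation": [0, 0, 0], "turn": 0}, {"fingers": 20, "translation": [0, 0, 0], "turn": 0}]}}

```text
t: 4.08
eef_pos: [0.4603, -0.2664, 0.066]
tool_rot: [0.0, 0.987, -0.163, 0.0]
contact_force: [0.1, -0.2, 3.5]
gripper_width: 0.316
```

```bash
python3 - <<'E'
from h import *
o=get_obs(); k=cam("wrist");w=read_camera("wrist"); cv2.imwrite("pics/w3.png",w); print(o)
E
```

```text
{'t': 4.075, 'q': array([ 0.60738156,  0.47953774, -0.24900706,  2.01569988,  0.18484444,
        0.66696265, -0.08826166]), 'joint_vel': array([-1.49437037e-05,  8.11885799e-04,  1.10713648e-04, -1.08073491e-03,
        2.23056290e-03,  4.05192948e-04, -1.87895573e-03]), 'joint_torque': array([ 1.09336395e-01, -4.86290431e+01, -1.75808832e+00, -1.83649921e+01,
        6.67199772e-02, -2.48645609e-01,  1.18080358e-02]), 'eef_pos': array([ 0.4602606 , -0.2664434 ,  0.06603903]), 'tool_rot': array([ 4.46764646e-05,  9.86587212e-01, -1.63234880e-01,  2.10802298e-04]), 'contact_force': array([ 0.09090498, -0.18601521,  3.51563633]), 'torque': array([ 0.10511288,  0.25069789, -0.01306824]), 'gripper_width': 0.31630088609315876}
```

View pics/w3.png

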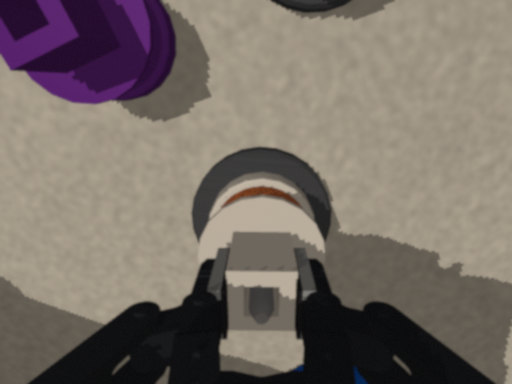

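>>> {"name": "move_arm", "arguments": {"steps": [{"fingers": 20, "translation": [0, 0, 10], "turn": 0}, {"fingers": 20, "translation": [0, 0, 20], "turn": 0}, {"fingers": 20, "translation": [0, 0, 25], "turn": 0}, {"fingers": 20, "translation": [0, 0, 25], "turn": 0}, {"fingers": 20, "translation": [0, 0, 25], "turn": 0}, {"fingers": 20, "translation": [0, 0, 20], "turn": 0}, {"fingers": 20, "translation": [0, 0, 10], "turn": 0}, {"fingers": 20, "translation": [0, 0, 0], "turn": 0}]}}

```text
t: 5.12
eef_pos: [0.46, -0.2665, 0.2011]
tool_rot: [0.0, 0.987, -0.163, 0.0]
contact_force: [-0.2, 0.3, -3.4]
gripper_width: 0.317
```

```bash
python3 - <<'E'
from h import *
o=get_obs(); k=cam("wrist");w=read_camera("wrist"); s=read_camera("scene");
cv2.imwrite("pics/w4.png",w); cv2.imwrite("pics/s4.png",cv2.resize(s[60:240,120:360],None,fx=3.2,fy=3.2)); print(o["eef_pos"],o["contact_force"],o["gripper_width"])
E
```

```text
[ 0.4600246  -0.26645005  0.20107068] [-0.1828564   0.31055008 -3.37206114] 0.31733456927458653
```

View pics/w4.png

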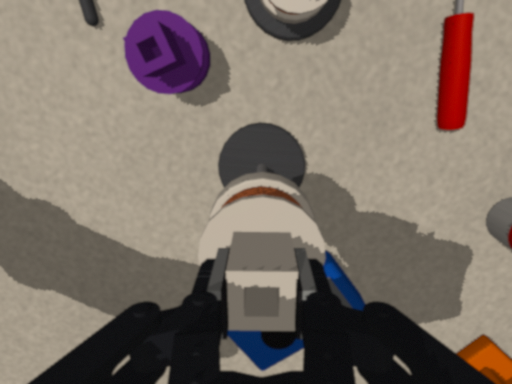

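View pics/s4.png

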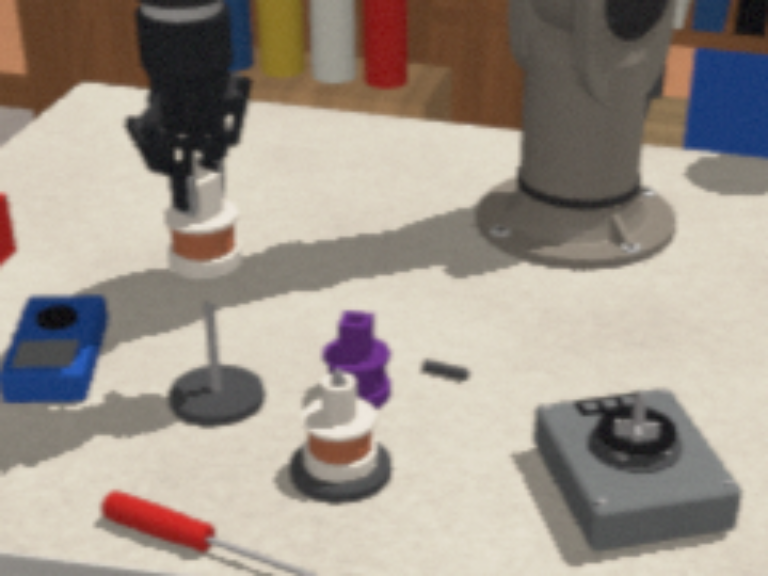

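The reel is held upright above the post tip; the post's pin shows bare at scene crop (210,345). Now I'll move towards the winder and stop short of it, so the wrist camera can see the drive past the held reel.

>>> {"name": "move_arm", "arguments": {"steps": [{"fingers": 20, "translation": [2, 25, 0], "turn": 0}, {"fingers": 20, "translation": [2, 40, 0], "turn": 0}, {"fingers": 20, "translation": [2, 45, 0], "turn": 0}, {"fingers": 20, "translation": [2, 45, 0], "turn": 0}, {"fingers": 20, "translation": [2, 45, 0], "turn": 0}, {"fingers": 20, "translation": [2, 45, 0], "turn": 0}, {"fingers": 20, "translation": [2, 40, 0], "turn": 0}, {"fingers": 20, "translation": [0, 19, 0], "turn": 0}, {"fingers": 20, "translation": [0, 0, 0], "turn": 0}, {"fingers": 20, "translation": [0, 0, 0], "turn": 0}]}}

```text
t: 6.48
eef_pos: [0.4736, 0.0364, 0.2002]
tool_rot: [0.0, 0.986, -0.164, -0.001]
contact_force: [-0.5, 0.5, -2.0]
gripper_width: 0.315
```

```bash
python3 - <<'E'
from h import *
o=get_obs(); k=cam("wrist");w=read_camera("wrist"); 
cv2.imwrite("pics/w5.png",w); print(o["t"],o["eef_pos"],o["tool_rot"],o["contact_force"],o["gripper_width"])
for n,z in [("drive",.06),("drive_pin",.105),("seat",.068)]:
  for d in place_of("wrist",n): print(n,d["conf"],d["xy"],ray("wrist",d["xy"],z,k))
print(proj("wrist",[[.506,.133,.105],[.506,.133,.06]],k))
E
```

```text
6.475 [0.47362514 0.03639242 0.20016762] [ 4.21118647e-04  9.86497379e-01 -1.63775352e-01 -6.15174008e-04] [-0.46121474  0.48168033 -1.96737561] 0.31525455196412244
drive_pin 0.92 [254.7, 59.0] [0.50044781 0.13026326 0.105     ]Traceback (most recent call last):
  File "<stdin>", line 5, in <module>
ValueError: it knows: drive, drive_pin, ferrite, meter, plain_reel, post, pot, reel, reel_boss, reel_slots, screwdriver, spray, tape, winder
```

View pics/w5.png

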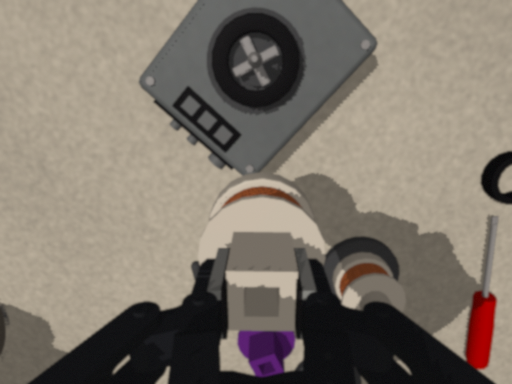

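The winder is in view, with its drive cross at (255,60), the pin at about (255,57) and the seat ring round it. I'll zoom in to get the spline yaw and the ring centre.

```bash
python3 - <<'E'
from h import *
w=cv2.imread("pics/w5.png"); c=w[5:115,200:310]
cv2.imwrite("pics/w5c.png",cv2.resize(c,None,fx=5,fy=5,interpolation=cv2.INTER_CUBIC))
c=w[220:345,190:330]
cv2.imwrite("pics/w5d.png",cv2.resize(c,None,fx=5,fy=4.8,interpolation=cv2.INTER_CUBIC)[:600])
E
```

```text
(no output)
```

View pics/w5c.png

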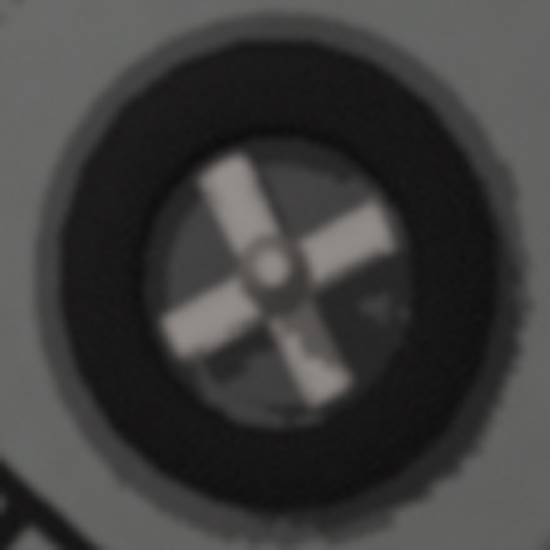

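View pics/w5d.png

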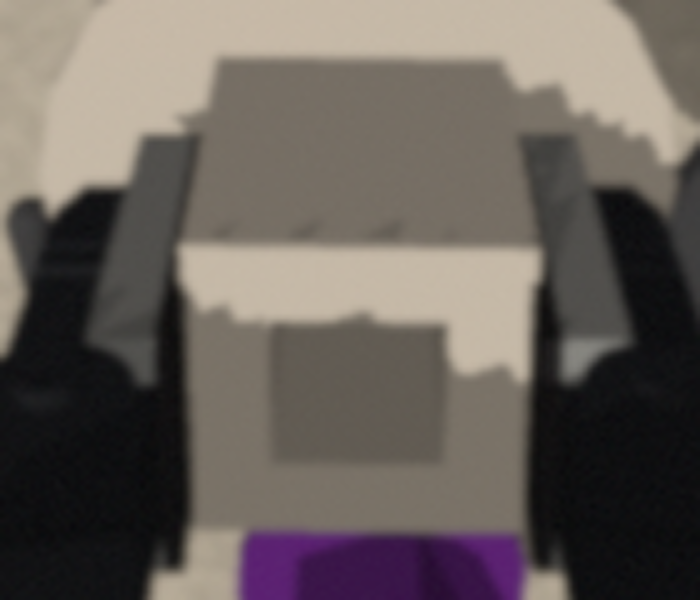

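```bash
python3 - <<'E'
from h import *
k=cam("wrist"); o=get_obs(); e=o["eef_pos"]
f=lambda x,y,z: ray("wrist",(200+x/5-.4,5+y/5-.4),z,k)[:2]
A,B,C,D=[f(*p,.073) for p in [(222,165),(330,393),(385,227),(175,340)]]
print("centre spl",(A+B)/2,(C+D)/2,"len",np.linalg.norm(A-B),np.linalg.norm(C-D))
for u,v in [(A,B),(D,C)]: d=v-u;print("ang",np.degrees(np.arctan2(d[1],d[0]))%90)
print("pin",f(268,266,.105))
r=[f(*p,.068) for p in [(62,280),(497,280),(280,40),(280,510)]];print("ring",np.array(r),np.mean(r,0))
print("tool yaw",np.degrees(2*np.arctan2(o["tool_rot"][2],o["tool_rot"][1])))
g=lambda x,y,z: ray("wrist",(190+x/5-.4,220+y/4.8-.4),z,k)[:2]
zb=e[2]+.030
b=[g(*p,zb) for p in [(178,243),(543,243),(188,527),(528,533)]]
print("boss c-tcp",np.mean(b,0)-e[:2],"sizes",np.linalg.norm(b[0]-b[1]),np.linalg.norm(b[0]-b[2]))
d=b[1]-b[0];print("boss yaw",np.degrees(np.arctan2(d[1],d[0])))
print(e)
E
```

```text
centre spl [0.50074337 0.13092139] [0.50087595 0.13047041] len 0.03563148351846576 0.03539937055610468
ang 7.871650873245471
ang 7.588460165282965
pin [0.50021068 0.13120737]
ring [[0.46963653 0.14206487]
 [0.53266228 0.12048917]
 [0.51198132 0.16212432]
 [0.49001298 0.09905444]] [0.50107328 0.1309332 ]
tool yaw -18.911326821527858
boss c-tcp [-0.00027106  0.00013085] sizes 0.028260426103281767 0.028032338973836866
boss yaw -18.842354374084486
[0.47393195 0.0362898  0.2005383 ]
```

>>> {"name": "move_arm", "arguments": {"steps": [{"fingers": 20, "translation": [5, 15, 0], "turn": 0.094}, {"fingers": 20, "translation": [6, 20, 0], "turn": 0.1}, {"fingers": 20, "translation": [6, 25, 0], "turn": 0.1}, {"fingers": 20, "translation": [6, 20, -10], "turn": 0.1}, {"fingers": 20, "translation": [4, 14.5, -10], "turn": 0.07}, {"fingers": 20, "translation": [0, 0, -10], "turn": 0}, {"fingers": 20, "translation": [0, 0, 0], "turn": 0}, {"fingers": 20, "translation": [0, 0, 0], "turn": 0}]}}

```text
t: 7.62
eef_pos: [0.5011, 0.1311, 0.1708]
tool_rot: [0.0, 0.998, 0.067, -0.0]
contact_force: [-0.2, -0.4, -2.8]
gripper_width: 0.316
```

```bash
python3 - <<'E'
from h import *
o=get_obs(); s=read_camera("scene"); w=read_camera("wrist"); t=read_camera("top")
print(o["t"],o["eef_pos"],np.degrees(2*np.arctan2(o["tool_rot"][2],o["tool_rot"][1])),o["contact_force"],o["gripper_width"])
cv2.imwrite("pics/s6.png",cv2.resize(s[110:240,260:380],None,fx=5,fy=4.6,interpolation=cv2.INTER_CUBIC))
cv2.imwrite("pics/w6.png",w)
print(proj("scene",[[.5007,.1309,.105],[.5007,.1309,.06],list(o["eef_pos"][:2])+[o["eef_pos"][2]-.054]]))
E
```

```text
7.625 [0.50105688 0.13107004 0.17082727] 7.678190075339535 [-0.20697423 -0.41265391 -2.80920417] 0.3161657671976529
[[320.23397702 181.52067375]
 [318.65218763 195.40967463]
 [320.70879385 177.84963411]]
```

View pics/s6.png

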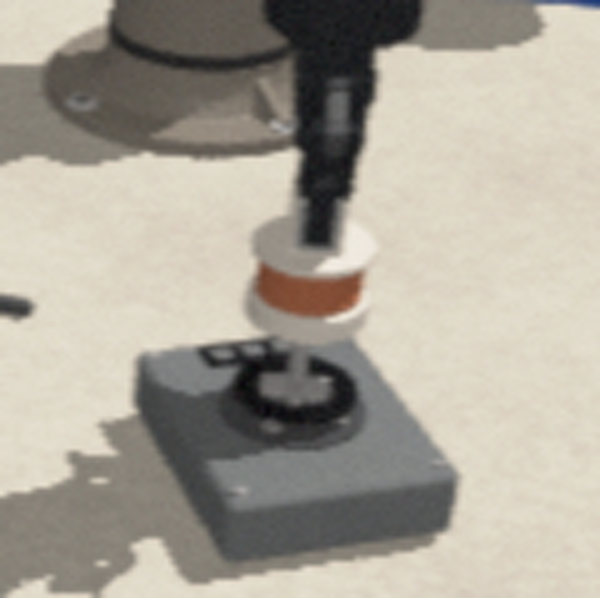

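View pics/w6.png

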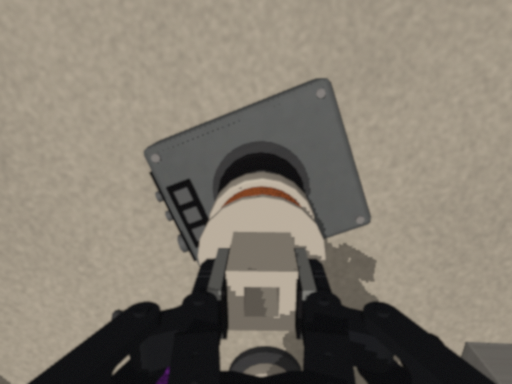

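The reel hangs over the pin: in the scene crop the reel's bottom is centred at x≈307 and the pin at x≈299, and the projections agree within about a pixel. Descending gently now.

>>> {"name": "move_arm", "arguments": {"steps": [{"fingers": 20, "translation": [-0.3, -0.2, -8], "turn": 0}, {"fingers": 20, "translation": [0, 0, -8], "turn": 0}, {"fingers": 20, "translation": [0, 0, -8], "turn": 0}, {"fingers": 20, "translation": [0, 0, 0], "turn": 0}]}}

```text
t: 8.28
eef_pos: [0.5001, 0.1317, 0.1458]
tool_rot: [0.0, 0.998, 0.068, -0.001]
contact_force: [-0.5, 0.4, -3.7]
gripper_width: 0.314
```

>>> {"name": "move_arm", "arguments": {"steps": [{"fingers": 20, "translation": [0, 0, -7], "turn": 0}, {"fingers": 20, "translation": [0, 0, -6], "turn": 0}, {"fingers": 20, "translation": [0, 0, -3], "turn": 0}, {"fingers": 20, "translation": [0, 0, -3], "turn": 0}, {"fingers": 20, "translation": [0, 0, 0], "turn": 0}]}}

```text
t: 8.9
eef_pos: [0.5006, 0.1319, 0.1276]
tool_rot: [0.0, 0.998, 0.068, -0.0]
contact_force: [-0.6, -0.2, -2.7]
gripper_width: 0.318
```

>>> {"name": "move_arm", "arguments": {"steps": [{"fingers": 20, "translation": [0, 0, -2], "turn": 0}, {"fingers": 20, "translation": [0, 0, -2], "turn": 0}, {"fingers": 20, "translation": [0, 0, 0], "turn": 0}]}}

```text
t: 9.28
eef_pos: [0.5006, 0.1318, 0.1236]
tool_rot: [0.0, 0.998, 0.068, -0.0]
contact_force: [0.2, 0.4, -2.7]
gripper_width: 0.316
```

No resistance below the spline tops, so the slots look meshed. Next is the seat ring.

>>> {"name": "move_arm", "arguments": {"newtons": 100, "steps": [{"fingers": 20, "translation": [0, 0, -2], "turn": 0}, {"fingers": 20, "translation": [0, 0, -1.5], "turn": 0}, {"fingers": 20, "translation": [0, 0, 0], "turn": 0}]}}

```text
t: 9.65
eef_pos: [0.5009, 0.1318, 0.1205]
tool_rot: [0.0, 0.998, 0.068, 0.0]
contact_force: [-1.4, -1.5, 1.1]
gripper_width: 0.312
```

>>> {"name": "move_arm", "arguments": {"steps": [{"fingers": 20, "translation": [0, 0, -2], "turn": 0}, {"fingers": 20, "translation": [0, 0, -2], "turn": 0}, {"fingers": 20, "translation": [0, 0, -1.5], "turn": 0}, {"fingers": 20, "translation": [0, 0, 0], "turn": 0}]}}

```text
t: 10.15
eef_pos: [0.5009, 0.1318, 0.115]
tool_rot: [0.0, 0.998, 0.068, 0.0]
contact_force: [-0.2, -1.9, 5.2]
gripper_width: 0.311
```

>>> {"name": "move_arm", "arguments": {"steps": [{"fingers": 20, "translation": [0, 0, -1], "turn": 0}, {"fingers": 20, "translation": [0, 0, 0], "turn": 0}]}}

```text
t: 10.4
eef_pos: [0.5009, 0.1319, 0.1141]
tool_rot: [0.0, 0.998, 0.068, 0.0]
contact_force: [-1.5, -3.0, 8.1]
gripper_width: 0.313
```

>>> {"name": "move_arm", "arguments": {"steps": [{"fingers": 20, "translation": [0, 0, -1], "turn": 0}, {"fingers": 20, "translation": [0, 0, 0], "turn": 0}]}}

```text
t: 10.65
eef_pos: [0.501, 0.1319, 0.114]
tool_rot: [0.0, 0.998, 0.068, 0.0]
contact_force: [-4.1, -2.8, 15.7]
gripper_width: 0.313
```

The TCP stopped at z=0.114 (underside estimated at 0.060) while the force jumped from 8 to 16 N, so this is the hard stop. I'll check it visually.

```bash
python3 - <<'E'
from h import *
o=get_obs(); k=cam("wrist"); w=read_camera("wrist"); s=read_camera("scene")
print(o["t"],o["eef_pos"],o["contact_force"],o["torque"])
cv2.imwrite("pics/s7.png",cv2.resize(s[110:240,260:380],None,fx=5,fy=4.6,interpolation=cv2.INTER_CUBIC))
cv2.imwrite("pics/w7.png",cv2.resize(w[130:345,160:360],None,fx=3.8,fy=2.7,interpolation=cv2.INTER_CUBIC))
E
```

```text
10.65 [0.50103172 0.13189772 0.11403838] [-4.113057   -2.76010682 15.74064177] [-0.80472053  1.31653776 -0.02303151]
```

View pics/s7.png

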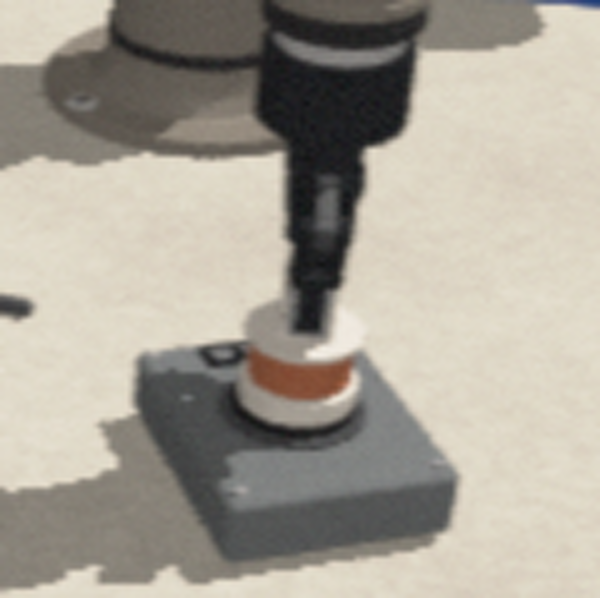

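View pics/w7.png

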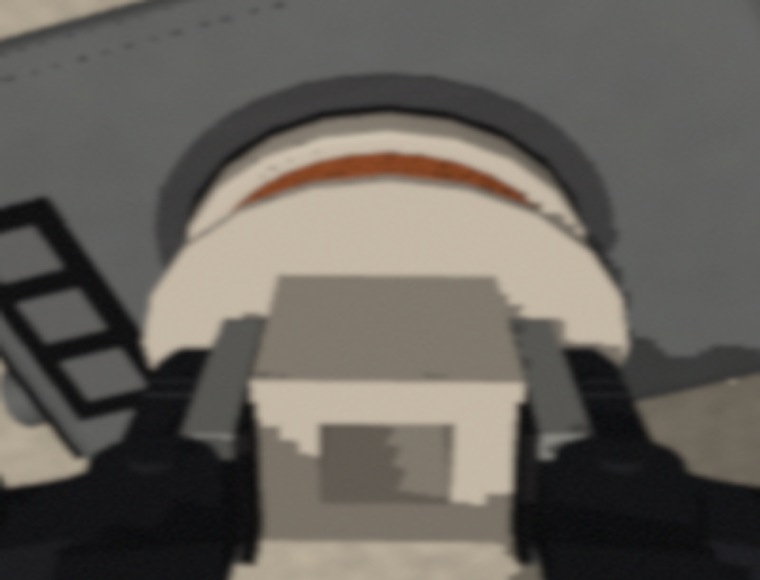

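>>> {"name": "move_arm", "arguments": {"steps": [{"fingers": 20, "translation": [0, 0, -0.5], "turn": 0}, {"fingers": 20, "translation": [0, 0, 0], "turn": 0}, {"fingers": 20, "translation": [0, 0, 0], "turn": 0}, {"fingers": 20, "translation": [0, 0, 0], "turn": 0}]}}

```text
t: 11.25
eef_pos: [0.5011, 0.1319, 0.114]
tool_rot: [0.001, 0.998, 0.068, 0.0]
contact_force: [-5.9, -4.0, 20.9]
gripper_width: 0.311
```

The TCP is steady at 0.114 with 21 N of downward push, well above the 10 N spring and within the limits. Handing in.

```bash
python3 -c "
from station import *
print(hand_in())"
```

```text
the job is handed in; nothing more can be done
None
```

I loaded the square-boss reel onto the coil winder and handed the job in with it still gripped and pressed down. The clock read about 11.3 s of the 45 s allowed. `hand_in()` gives no verdict, so this rests on my own checks.

**What I did:**
- I gripped the reel by its square boss and lifted it straight up its post until it was clear of the tip.
- I carried it to the winder and turned it about 26.6° so its slots lined up with the splines. I measured the spline angle at 7.7° with the wrist camera.
- I lowered it over the pin and pressed it against the seat ring with a 100 N grip setting.

**Last checks:**
- **Meshing:** nothing resisted as the underside passed the spline tops, so the slots went on without any searching. The first rise in force came at about the ring's height.
- **Fully home:** the TCP stopped at z = 0.114, which puts the underside at about 0.060, the home plane. Pushing 1.5 mm further only raised the measured force from 8 to 21 N, against the spring's 10 N.
- **Centring:** the TCP was within about 1.1 mm of the drive axis I had measured.
- **Pictures:** both cameras showed the reel upright, with the ring pressed down under it.

**Small disagreements:**
- About 7 N of sideways force remained in the final press.
- One force reading about 1 mm above the stop (5 N) was some 1–2 N lower than the spring figures suggest. I put that down to sensor noise.

I didn't take a final picture of the whole bench. Nothing I did came close to the plain reel, the purple look-alike or the loose items.

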